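# Seat a gauge pin in its sprung holder

## Task

Take the steel gauge pin with the black grip out of the wooden rack and seat it in the bore of the metal holder, whose brass spring shoe half closes the mouth: lean the pin's grip over towards the shoe, put its low edge in first beside the shoe, push the shoe back with it and straighten up. Then slide the pin gently down until you feel it press firmly on the stop inside, and let go, leaving it upright. Never press hard, and leave the vials, tape, eraser and marker where they are.

Things in the scene. Friction and masses are not known exactly. Their poses are not given: they have to be found in the camera images.
- pin_grip (a point): Loose gauge pin, about 0.15 kg, 96 mm long: steel shank 20 mm in diameter, 60 mm long, 1.5 mm chamfer round its foot; above it a black square grip 18 x 18 x 36 mm with yellow bands. This point: on the axis, 80 mm above the foot, where to grip. z runs from foot to grip; x and y are square to the grip's sides. Starts upright in a hole of the rack, foot 8 mm above the bench.
- pin_foot (a point): Centre of the pin's flat foot face, same axes as pin_grip.
- pin: The same pin; origin at the centre of the foot.
- holder: Pin holder screwed to the bench: steel base plate 125 x 70 x 10 mm (x -80 to +45 mm), round aluminium collar 44 mm across and 52 mm high, blue shoe guide 29 mm wide and 50 mm high from the collar out to x = -61 mm. Origin on the bore's axis at bench level, z up; the shoe is on the bore's -x side, the solid wall opposite it on the +x side.
- bore_mouth (a point): Centre of the bore's mouth, on its axis, at the top of the collar, 52 mm above the bench; axes as holder's. The bore is round, 21.5 mm in diameter, without a chamfer.
- seat: Fixed disc at the bore's bottom, origin as holder's, carrying a brass stop screw 16 mm across on which the pin's foot comes to stand. Its height differs each time and is not reported: its top is 25 to 41 mm below the rim, so home must be felt. The gripped pin slides against some 4 to 9 N; on the stop the push rises sharply (15 to 20 N per mm): 5 to 15 N more is right, 28 N on the stop too hard.
- rack: Wooden vial rack 60 x 150 x 22 mm, fixed to the bench, long along its y; origin at the centre of its underside. Four holes about 24 mm wide and 14 mm deep, at y = -49, -16, 17 and 50 mm; the pin and two vials stand in the last three in any order.
- black_vial: Loose vial with black cap, 22 mm in diameter, 50 mm high, standing in the rack; leave alone. Origin at its underside.
- white_vial: Loose vial with white cap, 22 mm in diameter, 50 mm high, standing in the rack; leave alone. Origin at its underside.
- tape: Loose orange tape roll, 72 mm across, 19 mm high; leave alone. Origin at its underside.
- eraser: Loose blue and white eraser, 23 x 58 x 13 mm; leave alone. Origin at its underside.
- marker: Loose marker pen, 135 x 14 x 15 mm, lying; leave alone. Origin at its underside.
- shoe (a joint): Brass spring shoe, 9 mm wide, in the bore's -x side, top 1 mm below the rim, bottom 22 mm below it. 0: at rest, 6 mm into the bore, face 4.75 mm from the axis, leaving 15.5 mm free along x: too narrow for the upright pin. Slides only along x; 0.006: flush with the bore wall. Spring 2.4 N at 0, 4.8 N at 0.006. Once in, it grips the pin, which then does not drop by its weight.
Not all that is in view belongs to the job. Leave any orange or white look-alike of the holder alone.

How it is judged:
By the outcome, as a careful person would: the job done as asked, in the order asked, and still so for the second after the job is handed in, with the robot touching nothing.
It also fails if it takes over 56 s, if anything falls off the work surface, if the arm or the gripper's body presses on something with over 40 N, if the wrist force passes 120 N, or if a joint passes its speed limit or range.

## Robot

A 6-joint arm with a two-finger parallel gripper is mounted at the origin on a cart in front of the work surface, level with it; the furniture and walls round the work are solid. World frame = base frame: x ahead of the robot, y to its left, z up, the work surface at z = 0. Lengths are in mm, angles in rad, forces in N, time in s.
With the tool pointing down it reaches from about 350 to 975 mm from the base axis. Payload 7.1 kg.
Tool frame: the origin (TCP) lies midway between the tips of the shut fingers; the grasp point (between the pads) lies 19 mm behind it (ctrl.grip_point_offset is the distance from the TCP to the grasp point, in mm); z points along the fingers, y is the line along which they close (so a half turn about z gives the same grasp; the last joint's range is limited). The gripper opens to 88 mm and grips with 3 to 60 N. Pads are 20 mm wide; open, the fingers measure 115 mm over their backs; the gripper's body (75 mm by 178 mm) begins 61 mm behind the grasp point.
Start: joints at [1.192, 0.423, 1.63, -0, 1.089, -0.019], TCP at [220.022, 584.974, 222.675] pointing down, gripper open.
Joint ranges: [-3, 3], [-0.9, 2.11], [0.09, 2.58], [-1.31, 4.45], [0.11, 2.69], [-2.54, 2.54]. Speed limits (rad/s): [2.39, 2.39, 3.01, 3.14, 3.14, 3.14].

## Interface

Orientations are given as a rotation vector (axis times angle).
In Python, from workcell import get_obs, optics, close_job, spotter, ctrl gives the robot as it stands. The module is installed in compiled form; this text tells all that it offers.
- The arm moves only by the tool move_arm, never from a script. Its argument "rows" is a list of rows, each a list of 5 numbers: the shift along the tool's x, y, z in cm, then the turn about the tool's z in degrees, then the opening in per cent of the stroke, from 0 (shut) to 100 (fully open). A call has 1 to 10 rows; each row shifts and turns the commanded pose from where the row before left it, along the tool's axes as they then stand; what a row does not reach is not made up. A row lasts 1/8 s, in which the tool goes at most 62.5 mm and 10.7 degrees, less where a joint would pass 70% of its speed; a pose out of reach is approached as far as the arm can. A call with a gripper value outside its range is refused whole. The fingers move at their own pace and stop on an object; the grip force is fixed at half the most. Time passes only in rows, so rows that do not move let the fingers close. It gives the time, the measured TCP pose, the force, the opening and the grip force at its end, in the units of the state.
- get_obs(): the state, without advancing time (a new reading comes with each control period).
- optics.get_image(name): name is "scene" or "top" or "wrist"; returns the picture (384x512x3 uint8, blue, green, red); there is no depth.
- optics.calibration(name): a dict with "camera_matrix" (3x3 intrinsics, pixels), "xyz" and "orientation" of the camera in the world. Camera axes: x right, y down, z forward; pixel columns grow to the right and rows downward; lengths in mm; the calibration is good to about 2 mm. A picture is of the moment at which its call begins: read the wrist's pose just before it. calibration takes no time and is no camera call; for the wrist camera it gives the pose at the moment of the call.
- close_job(): hands the job in; it is judged then, once.
Trained networks look in the newest picture that a camera, given by its name, has taken for a name from the list of things; names that differ only in an ending like _2 or _b are one class to them, and where a whole thing is asked for, a point or a joint stands for the part that bears it (a point fixed in the world has none). Each returns a list of dicts, best first, with "conf" (0 to 1); they miss things now and then, are a little off and sometimes report something else, mostly with a low value. They report only what shows in the picture. A call takes as long as a camera call. They do not tell look-alikes from the thing itself.
- spotter.find_in(camera, label): "point" ([column, row] in pixels, amid what is visible of it).
- spotter.regions_of(camera, label): "region" (384x512 bool, what is visible of it) and "point" ([column, row] in pixels, amid what is visible of it).
The state is a dict: "t": time; "qpos": joint angles; "qvel": joint speeds; "joint_torque": joint torques, N m; "ee_pos": TCP position; "orientation": TCP orientation; "ft_force": force on the tool from outside, world axes, zero at the start; "moment": the same for the moment, N m; "width": finger opening in mm; "grasp_force": force on a finger pad.
Only numpy, scipy, OpenCV 4.12 (cv2) and the standard library are available. Lean on these libraries where they do the work, as an engineer would, in place of code of your own. Each camera call takes 0.05 s, during which the arm holds its last target. There are 200 camera calls.

## Working session

There is one attempt and no reset: what is moved stays moved. The work goes in short steps, Python scripts to look and compute and a tool call to move; the robot and the scene stay as the last step left them, time stands still between calls to the robot, and variables do not carry over. Pictures are saved under pics/ and viewed, at most 10 in all, crops included, and the job is handed in when it is done.

Besides the shell and the picture viewer there is one more tool, called after "Call:" as name(argument=value, ...) on one line, values as JSON. move_arm: Moves the arm, as the interface text tells. Its arguments: {"type":"object","properties":{"rows":{"type":"array","items":{"type":"array","items":{"type":"number"}}}},"required":["rows"]}

```bash
mkdir -p pics; cat > h.py <<'E'
import numpy as np,cv2
from scipy.spatial.transform import Rotation as R
from workcell import get_obs,optics,close_job,spotter,ctrl
def cal(n):
    c=optics.calibration(n);o=np.array(c["orientation"],float)
    return np.array(c["camera_matrix"]),np.array(c["xyz"],float),(R.from_rotvec(o).as_matrix() if o.size==3 else o)
def ray(n,p,z,c=None):
    K,t,M=c or cal(n);d=M@np.linalg.inv(K)@[p[0],p[1],1];return t+d*(z-t[2])/d[2]
def proj(n,P,c=None):
    K,t,M=c or cal(n);q=K@M.T@(np.array(P,float)-t);return q[:2]/q[2]
E
python3 - <<'E'
from h import *
o=get_obs();print(o)
a=[]
for n in("scene","top"):
    im=optics.get_image(n);cv2.imwrite(f"pics/{n}0.png",im)
    print(n,cal(n))
    for l in("pin_grip","holder","rack","shoe","black_vial","white_vial","tape","eraser","marker"):
        for d in spotter.find_in(n,l)[:3]:print(n,l,np.round(d["point"],1),round(d["conf"],2),np.round(ray(n,d["point"],30)))
print(ctrl.grip_point_offset)
E
```

```text
{'t': 0.0, 'qpos': array([ 1.19199048e+00,  4.23870092e-01,  1.63072030e+00, -1.52651624e-05,
        1.08856708e+00, -1.90029869e-02]), 'qvel': array([-0.00131368, -0.00064131,  0.00075133,  0.00069873, -0.00011356,
       -0.00113828]), 'joint_torque': array([-1.89569248e-03, -5.44590175e+01, -2.73678982e+01,  6.42907410e-02,
        2.23574118e-02, -7.05519483e-05]), 'ee_pos': array([219.8266806 , 584.4557467 , 221.87152312]), 'orientation': array([-5.62069242e-01, -3.09060145e+00,  2.41351252e-03]), 'ft_force': array([ 0.39832222, -0.09195248, -1.00480245]), 'moment': array([-0.03508193, -0.01676873,  0.01485062]), 'grasp_force': 0.0, 'width': 87.88937138148225}
scene (array([[475.84263739,   0.        , 258.44046398],
       [  0.        , 475.84263739, 184.57280264],
       [  0.        ,   0.        ,   1.        ]]), array([  66.01358125, -340.46689155,  860.70964001]), array([[ 0.47422953, -0.67486996,  0.56538208],
       [-0.88034601, -0.37069044,  0.29593834],
       [ 0.00986183, -0.63807456, -0.76991142]]))
scene pin_grip [323.1 254.8] 0.75 [ 577. -223.   30.]
scene pin
[... 1047 characters left out ...]
  0.21575845],
       [-0.99731025, -0.07095819,  0.01836319],
       [-0.00257033, -0.21652323, -0.97627408]]))
top pin_grip [335.3 227. ] 0.57 [ 551. -225.   30.]
top pin_grip [245.  169.6] 0.53 [683.  12.  30.]
top holder [201.7 277.5] 0.82 [405.  94.  30.]
top holder [281.7 279.1] 0.75 [ 415. -100.   30.]
top holder [187.6 206.8] 0.63 [575. 148.  30.]
top rack [343.4 232.4] 0.96 [ 539. -246.   30.]
top shoe [184.2 206.2] 0.52 [576. 157.  30.]
top shoe [280.6 282.9] 0.39 [406. -98.  30.]
top tape [278.  131.5] 0.8 [793. -66.  30.]
top tape [345.  229.6] 0.41 [ 546. -250.   30.]
top eraser [246.2 169.9] 0.75 [682.   9.  30.]
top marker [193.5 146. ] 0.48 [737. 152.  30.]
18.700000000000003
```

```bash
python3 -c "
import cv2,numpy as np
a=[cv2.imread(f'pics/{n}0.png') for n in('scene','top')]
cv2.imwrite('pics/top0b.png',cv2.resize(a[1],(800,600),interpolation=2));cv2.imwrite('pics/scene0b.png',cv2.resize(a[0],(800,600),interpolation=2))"
```

```text
(no output)
```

View pics/top0b.png

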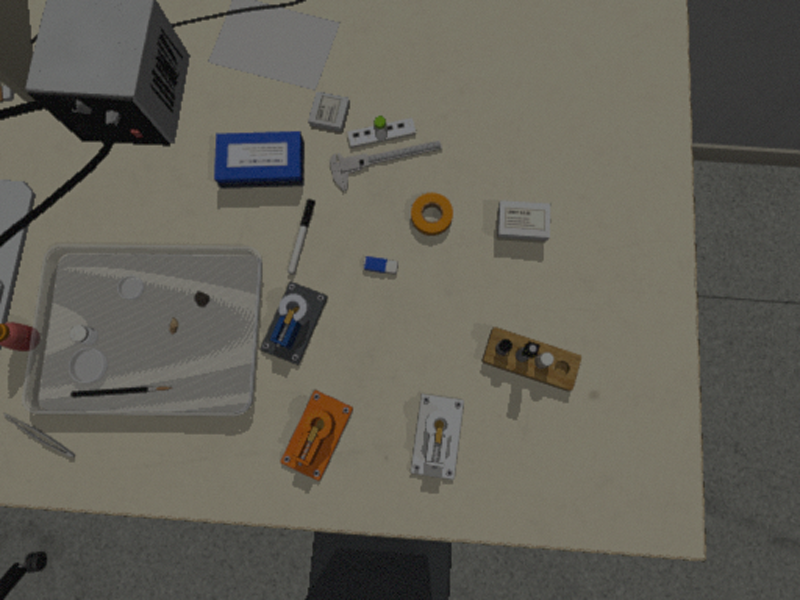

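View pics/scene0b.png

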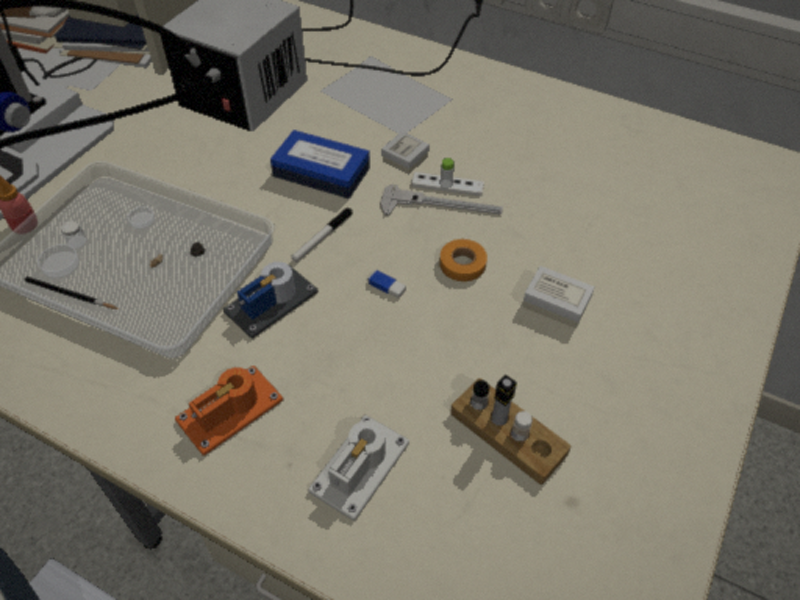

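Both pictures show the same layout. The aluminium holder with the blue guide is at top pixel about (188,205), with its shoe side towards the lower left. The orange and white copies are decoys. The pin, the middle item of the rack, has its black top at top pixel (339,224) and scene pixel (324,245).

```bash
cat >> h.py <<'E'
def tri(obs):  # [(cal,pixel)]
    A=[];b=[]
    for (K,t,M),p in obs:
        d=M@np.linalg.inv(K)@[p[0],p[1],1];d/=np.linalg.norm(d);Q=np.eye(3)-np.outer(d,d);A.append(Q);b.append(Q@t)
    return np.linalg.lstsq(np.vstack(A),np.hstack(b),rcond=None)[0]
def togo(P,yaw=None):
    "tool-frame shift (cm) of grasp point to P; yaw = wanted world yaw of tool x (deg, mod 180 shown)"
    o=get_obs();M=R.from_rotvec(o["orientation"]).as_matrix();g=o["ee_pos"]-18.7*M[:,2]
    print("grasp pt",g.round(1),"tool x yaw",np.degrees(np.arctan2(M[1,0],M[0,0])).round(2),"tilt z",M[:,2].round(4),"q",o["qpos"].round(2),"t",o["t"],"F",o["ft_force"].round(1),"w",round(o["width"],1),"gf",round(o["grasp_force"],1))
    s=M.T@(np.array(P)-g)/10;print("shift cm",s.round(2));return s
E
python3 - <<'E'
from h import *
s=1/1.5625
T,S=cal("top"),cal("scene")
P=tri([(T,(531*s,349*s)),(S,(507*s,381*s))]);print("pin top",P)
C=tri([(T,(293*s,306*s)),(S,(281*s,270*s))]);print("collar top",C)
a=ray("top",(487*s,343*s),22);b=ray("top",(578*s,372*s),22)
print("rack yaw",np.degrees(np.arctan2(*(b-a)[1::-1])))
g=[ray("top",np.array(p)*s,10) for p in((294,285),(326,293),(295,362),(263,351))]
for x in g:print(x)
e=(g[0]+g[1]-g[2]-g[3]);print("holder x yaw",np.degrees(np.arctan2(e[1],e[0])))
print(proj("top",(P[0],P[1],105),T)/s,proj("scene",(P[0],P[1],105),S)/s)
togo([P[0],P[1],200])
E
```

```text
pin top [ 552.18961163 -224.55727058  104.25474388]
collar top [600.74986148 142.97513129  55.13875649]
rack yaw -103.74458903537318
[642.57963303 158.71996006  10.        ]
[632.80831835 103.77811697  10.        ]
[514.58816708 142.06054417  10.        ]
[528.62449731 196.35427297  10.        ]
holder x yaw -18.10672395760647
[532.70189019 347.98893097] [504.83703588 381.12529222]
grasp pt [220.  584.9 241.4] tool x yaw 159.38 tilt z [ 0. -0. -1.] q [ 1.19  0.42  1.63 -0.    1.09 -0.02] t 1.0 F [-0.3 -0.1  0.8] w 87.9 gf 0.0
shift cm [-59.59 -64.07   4.14]
```

Call:
move_arm(rows=[[-2.7, -2.9, 0, 0, 60], [-2.7, -2.9, 0, 0, 60], [-2.7, -2.9, 0, 0, 60], [-2.7, -2.9, 0, 0, 60], [-2.7, -2.9, 0, 0, 60], [-2.7, -2.9, 0, 0, 60], [-2.7, -2.9, 0, 0, 60], [-2.7, -2.9, 0, 0, 60], [-2.7, -2.9, 0, 0, 60], [-2.7, -2.9, 0, 0, 60]])

```text
t: 2.25
ee_pos: [371.1, 217.4, 222.9]
orientation: [0.562, 3.09, 0.001]
ft_force: [0.9, 0.5, 0.6]
width: 52.7
grasp_force: 0.0
```

Call:
move_arm(rows=[[-2.7, -2.9, 0, 0, 60], [-2.7, -2.9, 0, 0, 60], [-2.7, -2.9, 0, 0, 60], [-2.7, -2.9, 0, 0, 60], [-2.7, -2.9, 0, 0, 60], [-2.7, -2.9, 0, 0, 60], [-2.7, -2.9, 0, 0, 60], [-2.7, -2.9, 0, 0, 60], [0, 0, 0, 0, 60], [0, 0, 0, 0, 60]])

```text
t: 3.5
ee_pos: [490.6, -74.4, 222.5]
orientation: [-0.563, -3.09, -0.0]
ft_force: [0.2, -0.7, 0.4]
width: 52.4
grasp_force: 0.0
```

```bash
python3 - <<'E'
from h import *
togo([552.2,-224.6,200])
c=cal("wrist");im=optics.get_image("wrist")
for l in("pin_grip","pin","rack","black_vial","white_vial"):
    for d in spotter.find_in("wrist",l)[:2]:print(l,np.round(d["point"]),round(d["conf"],2),ray("wrist",d["point"],104,c).round(1))
print(c, proj("wrist",(552.2,-224.6,104),c))
cv2.imwrite("pics/w1.png",cv2.resize(im,(800,600),interpolation=2))
np.savez("w1.npz",im=im,K=c[0],t=c[1],M=c[2])
E
```

```text
grasp pt [490.6 -74.4 241.2] tool x yaw 159.35 tilt z [-7.e-04  4.e-04 -1.e+00] q [-0.17  0.23  1.91  0.    1.   -1.39] t 3.5 F [ 0.2 -0.7  0.4] w 52.4 gf 0.0
shift cm [-11.06 -11.88   4.11]
pin_grip [484. 169.] 0.74 [547.4 117.  104. ]
pin_grip [151. 265.] 0.71 [ 530.5 -201.4  104. ]
pin [153. 265.] 0.83 [ 530.9 -199.8  104. ]
rack [128. 242.] 0.94 [ 500.3 -210.1  104. ]
white_vial [126. 259.] 0.74 [ 516.1 -220.6  104. ]
white_vial [466. 165.] 0.18 [538.  103.1 104. ]
(array([[326.14568448,   0.        , 256.36878596],
       [  0.        , 326.14568448, 190.5306889 ],
       [  0.        ,   0.        ,   1.        ]]), array([411.53920885, -47.0462437 , 384.6233727 ]), array([[ 3.52611980e-01,  8.91608238e-01,  2.84076649e-01],
       [ 9.35769270e-01, -3.36235620e-01, -1.06214315e-01],
       [ 8.15129976e-04,  3.03282638e-01, -9.52900297e-01]])) [139.61715396 290.51291823]
```

View pics/w1.png

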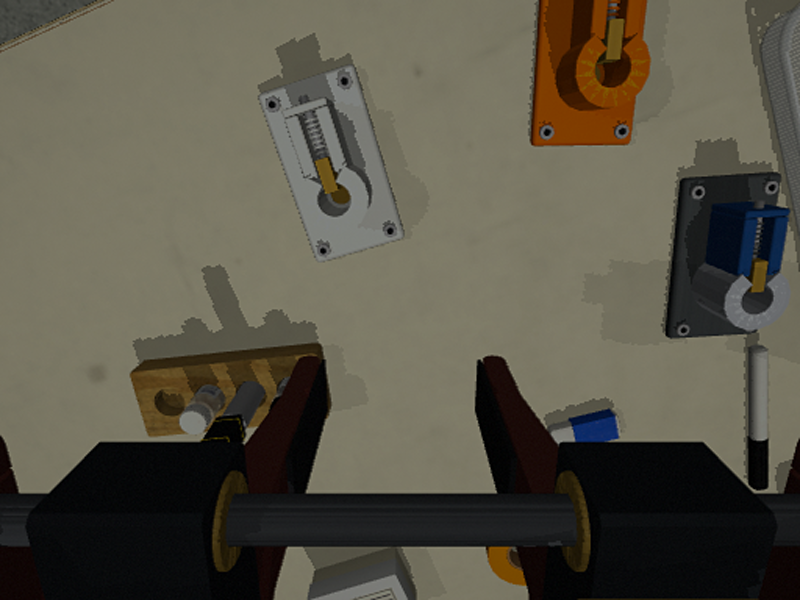

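The rack is at the lower left. The pin's black grip is at about (232,420) in the enlarged view, partly hidden by the gripper. The real holder is at the right edge with its shoe towards picture-up, which is tool +x. I'll hover a little beyond the pin so it is in clear view.

Call:
move_arm(rows=[[-4.0, -3.0, 0, 0, 60], [-4.0, -3.0, 0, 0, 60], [-4.0, -3.0, 0, 0, 60], [-4.0, -2.9, 0, 0, 60], [0, 0, 0, 0, 60], [0, 0, 0, 0, 60]])

```text
t: 4.55
ee_pos: [598.3, -241.6, 222.2]
orientation: [-0.562, -3.09, -0.001]
ft_force: [-0.2, -0.6, -0.5]
width: 52.8
grasp_force: 0.0
```

```bash
python3 - <<'E'
from h import *
togo([552.2,-224.6,200])
c=cal("wrist");im=optics.get_image("wrist")
for l in("pin_grip","pin","rack","black_vial","white_vial"):
    for d in spotter.find_in("wrist",l)[:2]:print(l,np.round(d["point"]),round(d["conf"],2),ray("wrist",d["point"],104,c).round(1))
p=proj("wrist",(552.2,-224.6,104),c);print(p)
x,y=np.clip((p-[100,75]).astype(int),0,[312,234]);print(x,y)
cv2.imwrite("pics/w2.png",cv2.resize(im[y:y+150,x:x+200],(800,600),interpolation=2))
np.savez("w2.npz",im=im,K=c[0],t=c[1],M=c[2])
E
```

```text
grasp pt [ 598.3 -241.6  240.9] tool x yaw 159.39 tilt z [-1.3e-03  8.0e-04 -1.0e+00] q [-0.4   0.45  1.58  0.    1.11 -1.61] t 4.55 F [-0.2 -0.6 -0.5] w 52.8 gf 0.0
shift cm [ 4.91 -0.03  4.09]
pin_grip [254. 126.] 0.68 [ 548.  -227.4  104. ]
pin [257. 126.] 0.67 [ 548.9 -224.7  104. ]
rack [237. 122.] 0.91 [ 540.4 -239.4  104. ]
black_vial [288. 118.] 0.6 [ 551.9 -198.   104. ]
white_vial [221. 125.] 0.74 [ 537.7 -252.7  104. ]
[258.4053345  129.41864984]
158 54
```

View pics/w2.png

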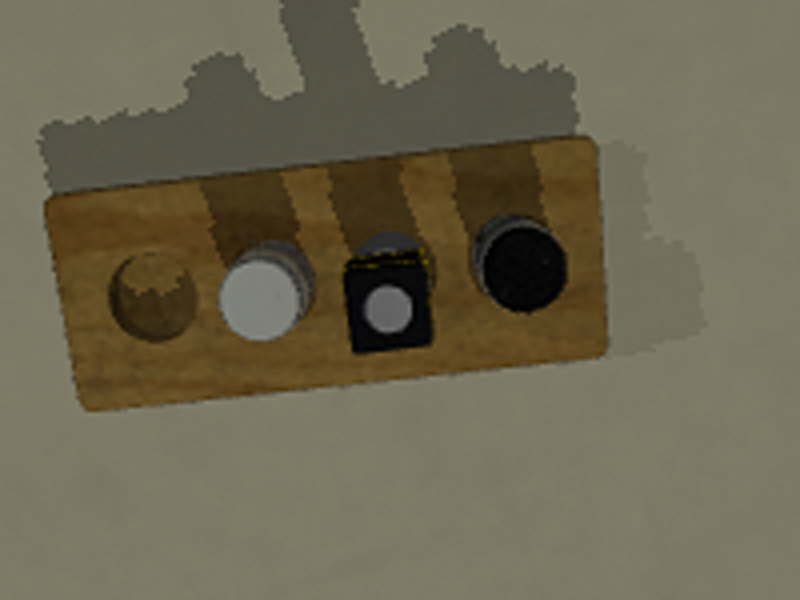

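The pin's square top has crop corners (345,268), (428,262), (433,345) and (353,353), which is full-image centre about (255,131). The black vial is on its right and the white vial on its left.

```bash
python3 - <<'E'
from h import *
d=np.load("w2.npz");c=(d["K"],d["t"],d["M"])
q=[ray("w",(x/4+158,y/4+54),104,c)for x,y in((345,268),(428,262),(433,345),(353,353))]
P=np.mean(q,0);print(P)
e=q[1]+q[0]-q[2]-q[3];print("yaw",np.degrees(np.arctan2(e[1],e[0])),np.linalg.norm(q[0]-q[1]))
e=q[2]+q[1]-q[0]-q[3];print("yaw",np.degrees(np.arctan2(e[1],e[0]))+90)
togo([P[0],P[1],88])
E
```

```text
[ 552.44253659 -227.39127835  104.        ]
yaw 163.796743956327 17.560334914230005
yaw 164.2650106279366
grasp pt [ 598.8 -241.6  241.7] tool x yaw 159.43 tilt z [ 2.e-04  0.e+00 -1.e+00] q [-0.4   0.45  1.58  0.    1.11 -1.61] t 4.85 F [-0.2  0.2  0. ] w 52.7 gf 0.0
shift cm [ 4.84 -0.3  15.37]
```

Call:
move_arm(rows=[[2.4, -0.15, 1.5, 0, 50], [2.44, -0.15, 2, -4.6, 50], [0, 0, 3, 0, 50], [0, 0, 3, 0, 50], [0, 0, 3, 0, 50], [0, 0, 1.8, 0, 50], [0, 0, 1.0, 0, 50], [0, 0, 0, 0, 50], [0, 0, 0, 0, 50]])

```text
t: 5.98
ee_pos: [553.3, -228.5, 70.6]
orientation: [0.437, 3.11, -0.001]
ft_force: [1.2, 0.2, -0.1]
width: 43.7
grasp_force: 0.0
```

```bash
python3 - <<'E'
from h import *
togo([552.4,-227,88])
c=cal("wrist");im=optics.get_image("wrist");cv2.imwrite("pics/w3.png",im)
E
```

```text
grasp pt [ 553.2 -228.5   89.3] tool x yaw 163.98 tilt z [ 1.4e-03 -6.0e-04 -1.0e+00] q [-0.41  0.59  1.77  0.    0.78 -1.7 ] t 5.975 F [ 1.2  0.2 -0.1] w 43.7 gf 0.0
shift cm [0.12 0.12 0.13]
```

View pics/w3.png

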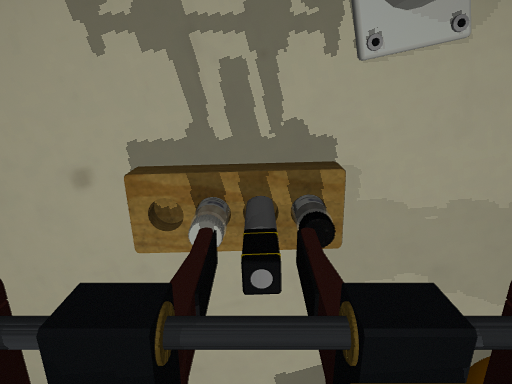

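The fingers straddle the pin at column 262, squarely and clear of both vial caps. I'll close now.

Call:
move_arm(rows=[[0.1, 0.1, 0.1, 0, 50], [0, 0, 0, 0, 0], [0, 0, 0, 0, 0], [0, 0, 0, 0, 0], [0, 0, 0, 0, 0]])

```text
t: 6.65
ee_pos: [552.0, -227.0, 68.7]
orientation: [0.438, 3.111, -0.0]
ft_force: [-0.1, -0.8, 0.7]
width: 17.9
grasp_force: 30.0
```

Call:
move_arm(rows=[[0, 0, -0.35, 0, 0], [0, 0, -0.35, 0, 0], [0, 0, 0, 0, 0], [0.2, 0, 0, 0, 0], [0.2, 0, 0, 0, 0], [0.2, 0, 0, 0, 0]])

```text
t: 7.4
ee_pos: [547.9, -225.8, 76.0]
orientation: [0.437, 3.107, -0.001]
ft_force: [6.1, -1.1, -4.9]
width: 18.0
grasp_force: 30.0
```

Call:
move_arm(rows=[[0.2, 0, 0, 0, 0], [0.2, 0, 0, 0, 0], [0.2, 0, 0, 0, 0]])

```text
t: 7.78
ee_pos: [542.7, -224.4, 76.4]
orientation: [0.437, 3.106, -0.002]
ft_force: [6.5, -0.6, -2.5]
width: 17.9
grasp_force: 30.0
```

The force holds steady at about 6.5 N, so the pin is pivoting in the pads. I'll continue.

Call:
move_arm(rows=[[0.2, 0, 0, 0, 0], [0.2, 0, 0, 0, 0], [0.2, 0, 0, 0, 0], [0.2, 0, 0, 0, 0], [0.2, 0, 0, 0, 0], [0, 0, 0, 0, 0], [0, 0, -0.5, 0, 0], [0, 0, -1, 0, 0], [0, 0, -2, 0, 0], [0, 0, -2, 0, 0]])

```text
t: 9.02
ee_pos: [529.7, -220.5, 131.2]
orientation: [-0.437, -3.109, -0.001]
ft_force: [-1.1, 0.1, -1.3]
width: 17.9
grasp_force: 30.0
```

```bash
python3 - <<'E'
from h import *
togo([552.4,-227,88])
for n in("scene","top"):
    im=optics.get_image(n);cv2.imwrite(f"pics/{n}1.png",im)
g=get_obs();M=R.from_rotvec(g["orientation"]).as_matrix();G=g["ee_pos"]-18.7*M[:,2]
im=cv2.imread("pics/scene1.png");p=proj("scene",G);print(p);x,y=(p-[60,30]).astype(int);x=max(0,min(x,352))
cv2.imwrite("pics/lean.png",cv2.resize(im[y:y+120,x:x+160],(800,600),interpolation=2));print(x,y)
E
```

```text
grasp pt [ 529.7 -220.5  149.9] tool x yaw 163.99 tilt z [-2.1e-03  8.0e-04 -1.0e+00] q [-0.42  0.47  1.81 -0.    0.87 -1.71] t 9.025 F [-1.1  0.1 -1.3] w 17.9 gf 30.0
shift cm [-2.37 -0.    6.19]
[319.68067993 237.71500749]
259 207
```

View pics/lean.png

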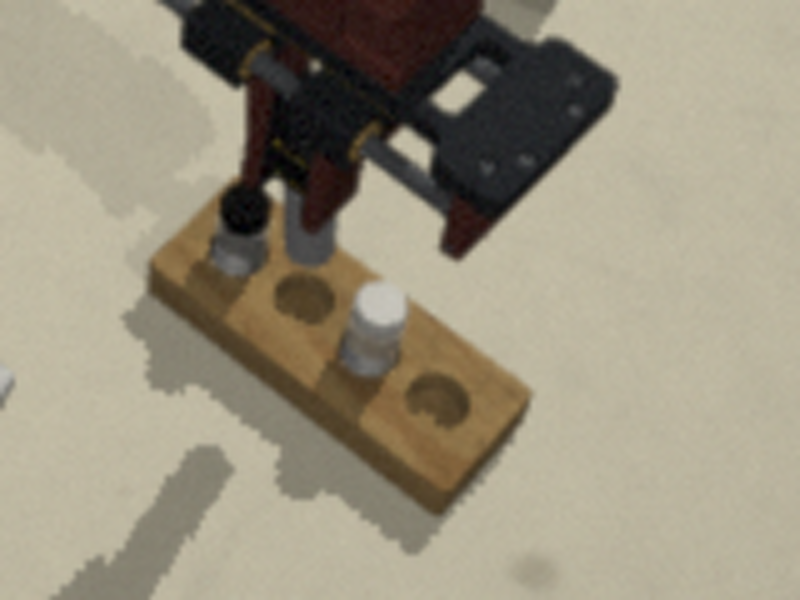

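The pin is out of the rack, leaning, and both vials still stand in their holes. I'll go to the holder.

```bash
python3 - <<'E'
from h import *
togo([648,127.5,190])
E
```

```text
grasp pt [ 531.3 -221.2  151.5] tool x yaw 163.98 tilt z [ 0.0022 -0.0011 -1.    ] q [-0.42  0.47  1.8  -0.    0.87 -1.71] t 9.125 F [ 0.4  0.4 -2.2] w 17.6 gf 30.0
shift cm [-1.6  36.73 -3.86]
```

Call:
move_arm(rows=[[0, 2, -2, 0, 0], [-0.2, 4.2, -1.9, 0, 0], [-0.2, 4.2, 0, 0, 0], [-0.2, 4.2, 0, 0, 0], [-0.2, 4.2, 0, 0, 0], [-0.2, 4.2, 0, 0, 0], [-0.2, 4.2, 0, 0, 0], [-0.2, 4.2, 0, 0, 0], [-0.2, 3.4, 0, 0, 0], [0, 2, 0, 2, 0]])

```text
t: 10.38
ee_pos: [647.1, 130.0, 168.5]
orientation: [-0.491, -3.101, 0.001]
ft_force: [-1.3, -0.1, -2.0]
width: 18.0
grasp_force: 30.0
```

Call:
move_arm(rows=[[0, 0, 0, 0, 0], [0, 0, 0, 0, 0]])

```text
t: 10.62
ee_pos: [646.8, 127.6, 169.0]
orientation: [-0.491, -3.101, 0.001]
ft_force: [-0.3, -0.2, -1.9]
width: 17.8
grasp_force: 30.0
```

```bash
python3 - <<'E'
from h import *
togo([600.7,143,140])
c=cal("wrist");im=optics.get_image("wrist");np.savez("w4.npz",im=im,K=c[0],t=c[1],M=c[2])
for l in("holder","shoe","pin_foot"):
    for d in spotter.find_in("wrist",l)[:2]:print(l,np.round(d["point"]),round(d["conf"],2),ray("wrist",d["point"],52,c).round(1))
print(proj("w",(600.7,143,52),c))
cv2.imwrite("pics/w4.png",cv2.resize(im,(800,600),interpolation=2))
E
```

```text
grasp pt [646.9 127.6 187.7] tool x yaw 162.02 tilt z [-1.7e-03 -6.0e-04 -1.0e+00] q [ 0.18  0.53  1.59 -0.    1.02 -1.08] t 10.625 F [-0.3 -0.2 -1.9] w 17.8 gf 30.0
shift cm [4.86 0.04 4.77]
holder [258.  92.] 0.83 [570.9 151.1  52. ]
holder [ 1. 66.] 0.53 [488.2 -38.2  52. ]
shoe [257.  94.] 0.56 [571.8 150.2  52. ]
pin_foot [257. 266.] 0.8 [723.7 101.1  52. ]
[259.46226033 130.30818404]
```

View pics/w4.png

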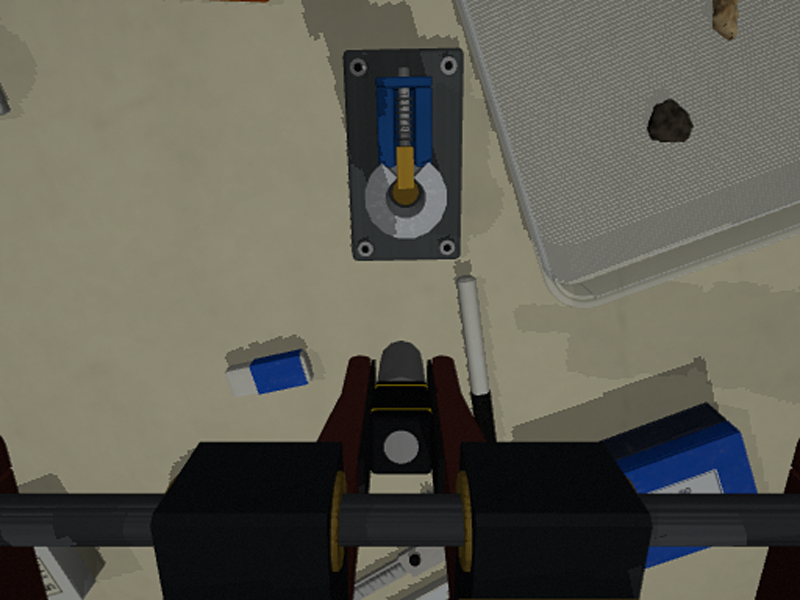

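The holder is ahead and nearly square to the view, with its collar centre at about (406,197) enlarged and the shoe pointing up. The leaning pin shows its foot edge at about (401,343) and its top disc at (401,446).

```bash
cat > fit.py <<'E'
from h import *
def fit(f,z=52):
    d=np.load(f);c=(d["K"],d["t"],d["M"]);im=d["im"]
    hsv=cv2.cvtColor(im,cv2.COLOR_BGR2HSV)
    p0=proj("w",(600.7,143,z),c)
    m=((hsv[...,1]<45)&(hsv[...,2]>95)).astype(np.uint8)
    n,l,st,ce=cv2.connectedComponentsWithStats(m)
    yy,xx=np.mgrid[:384,:512];near=(np.hypot(xx-p0[0],yy-p0[1])<45)
    k=max(range(1,n),key=lambda i:(near&(l==i)).sum());m=(l==k).astype(np.uint8)
    cn=max(cv2.findContours(m,0,1)[0],key=len)[:,0]
    W=np.array([ray("w",p,z,c)[:2] for p in cn])
    from scipy.optimize import least_squares
    s=least_squares(lambda v:np.hypot(*(W-v).T)-22,W.mean(0),loss="soft_l1",f_scale=.5)
    print("collar",s.x.round(2),len(W),"res med",np.median(np.abs(s.fun)).round(2),m.sum());return s.x,c
E
python3 - <<'E'
from fit import *
x,c=fit("w4.npz")
s=1/1.5625
q=[ray("w",np.array(p)*s,11,c) for p in((358,67),(448,65),(447,247),(364,249))]
e=q[2]+q[3]-q[0]-q[1];print("holder x yaw",np.degrees(np.arctan2(e[1],e[0])))
G=np.array([646.9,127.6,187.7]);ux=np.array([np.cos(np.radians(162)),np.sin(np.radians(162)),0]);uy=np.cross([0,0,-1],ux)
for th in (10,14,16,18,20,24):
    t=np.radians(th);a=ux*np.sin(t)+np.array([0,0,np.cos(t)]);n=ux*np.cos(t)-np.array([0,0,np.sin(t)])
    F=G-79.4*a
    ring=np.array([proj("w",F+10*(n*np.cos(f)+uy*np.sin(f))+1.5*a,c) for f in np.linspace(0,6.28,60)])/s
    print(th,"top",(proj("w",G+16.6*a,c)/s).round(),"foot ring top row",ring[:,1].min().round(1),"cols",ring[:,0].min().round(),ring[:,0].max().round())
E
```

```text
collar [596.32 143.44] 137 res med 1.37 803
holder x yaw -17.043883860340145
10 top [408. 433.] foot ring top row 332.3 cols 384.0 427.0
14 top [408. 429.] foot ring top row 343.5 cols 384.0 427.0
16 top [408. 427.] foot ring top row 349.2 cols 384.0 426.0
18 top [408. 425.] foot ring top row 354.9 cols 384.0 426.0
20 top [408. 423.] foot ring top row 360.6 cols 384.0 426.0
24 top [408. 419.] foot ring top row 372.1 cols 384.0 427.0
```

```bash
python3 - <<'E'
from fit import *
o=get_obs();Mt=R.from_rotvec(o["orientation"]).as_matrix();K,t,M=cal("wrist")
tc=Mt.T@(t-o["ee_pos"]);Mc=Mt.T@M;np.savez("tc.npz",K=K,tc=tc,Mc=Mc);print(tc,Mc)
def camat(g,yaw):
    y=np.radians(yaw);T=np.array([[np.cos(y),np.sin(y),0],[np.sin(y),-np.cos(y),0],[0,0,-1]])
    ee=np.array(g)+[0,0,-18.7];return (K,ee+T@tc,T@Mc)
c3=camat([553.2,-228.5,89.3],164);d=np.load("w2.npz");c2=(d["K"],d["t"],d["M"])
P=tri([(c2,(255.2,131)),(c3,(262,279))]);print("pin top tri",P,[proj("w",P,c) for c in(c2,c3)])
for z in(104,):
  for p in([552.4,-227.4,z],[552.2,-224.6,z]):print(proj("w",p,c2),proj("w",p,c3))
im=np.load("w4.npz")["im"]
x,y=195,70
cv2.imwrite("pics/w4c.png",cv2.resize(im[70:190,180:340],(800,600),interpolation=2))
E
```

```text
[  83.87694653   -2.28250962 -162.03326538] [[ 3.70324242e-06 -9.52669397e-01 -3.04008256e-01]
 [ 9.99999796e-01 -1.90858633e-04  6.10274284e-04]
 [-6.39412234e-04 -3.04008196e-01  9.52669202e-01]]
pin top tri [ 552.41842773 -227.75842087  104.31819242] [array([255.02337461, 131.02640957]), array([262.33548367, 278.9772291 ])]
[255.41028181 130.80865059] [263.07368724 278.35803879]
[258.4053345  129.41864984] [268.91927484 276.49883264]
```

View pics/w4c.png

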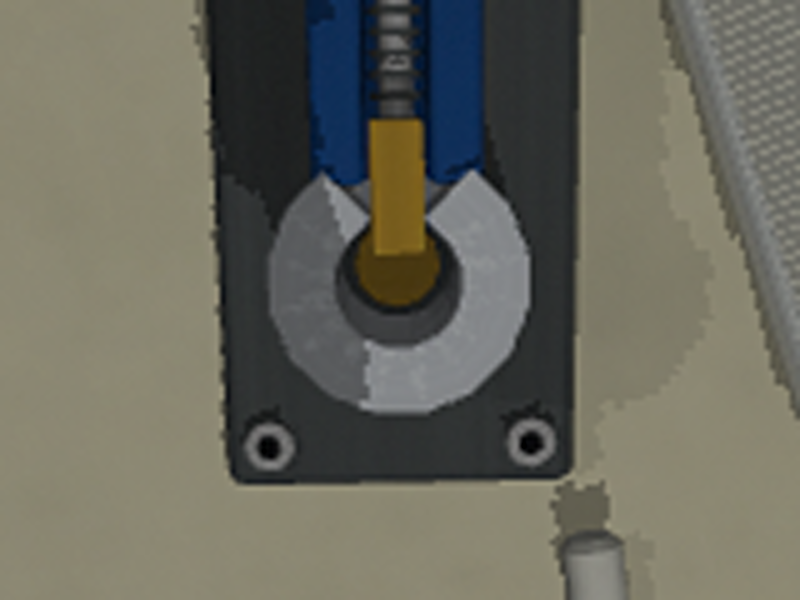

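```bash
cat >> fit.py <<'E'
from scipy.optimize import fsolve
def pinfit(c,G,yaw,top,footrow,L=79.4):
    "solve lean, x offset, given full-res pixel of top disc and top row of foot ring"
    y=np.radians(yaw);ux=np.array([np.cos(y),np.sin(y),0]);uy=np.cross([0,0,-1.],ux);Z=np.array([0,0,1.])
    def pose(v):
        t,dx,dy=v;a=ux*np.sin(t)+Z*np.cos(t);n=ux*np.cos(t)-Z*np.sin(t);Gp=np.array(G)+dx*ux+dy*uy
        return Gp-L*a,a,n
    def f(v):
        F,a,n=pose(v)
        r=min(proj("w",F+q*(n*np.cos(k)+uy*np.sin(k))+h*a,c)[1] for k in np.linspace(-1.6,1.6,41) for q,h in((10,1.5),(8.5,0)))
        p=proj("w",F+96*a,c);return [p[1]-top[1],r-footrow,p[0]-top[0]]
    v=fsolve(f,[.2,0,0]);F,a,n=pose(v);print("lean",np.degrees(v[0]).round(1),"dx,dy",v[1:].round(1),"foot rel G",(F-G)@ux,(F-G)@uy,(F-G)[2].round(1))
    return v
E
python3 - <<'E'
from fit import *
d=np.load("w4.npz");c=(d["K"],d["t"],d["M"]);s=1/1.5625
print("bore",ray("w",(259.9,127),52,c))
for L in(77,79.4,82):pinfit(c,[646.9,127.6,187.7],162,(401*s,446*s),343*s,L)
K=c
togo([600,143,140])
E
```

```text
bore [598.17460852 144.20057201  52.        ]
lean 10.9 dx,dy [-3.5 -2.1] foot rel G -18.149536256138006 -2.051540456054636 -75.6
lean 10.6 dx,dy [-4.5 -2. ] foot rel G -19.149363533898093 -2.0498891349661417 -78.0
lean 10.2 dx,dy [-5.7 -2. ] foot rel G -20.23332611535908 -2.0480955559915097 -80.7
grasp pt [647.5 127.5 188.4] tool x yaw 161.94 tilt z [-3.e-04 -1.e-04 -1.e+00] q [ 0.18  0.53  1.58 -0.    1.02 -1.08] t 10.825 F [ 0.3 -0.3 -2.4] w 17.8 gf 30.0
shift cm [4.99 0.01 4.84]
```

Call:
move_arm(rows=[[0, 0.35, 1, -1, 0], [0, 0, 2, 0, 0], [0, 0, 2, 0, 0], [0, 0, 1.4, 0, 0], [1.5, 0, 0, 0, 0], [1.5, 0, 0, 0, 0], [0.5, 0, 0, 0, 0], [0.2, 0, 0, 0, 0], [0.2, 0, 0, 0, 0]])

```text
t: 11.95
ee_pos: [612.4, 143.3, 106.4]
orientation: [0.464, 3.105, 0.001]
ft_force: [3.1, -1.2, -0.9]
width: 17.6
grasp_force: 30.0
```

Call:
move_arm(rows=[[0.2, 0, 0, 0, 0], [0.2, 0, 0, 0, 0]])

```text
t: 12.2
ee_pos: [610.1, 144.0, 106.4]
orientation: [0.464, 3.102, 0.001]
ft_force: [6.2, -2.2, -4.1]
width: 17.8
grasp_force: 30.0
```

Contact with the collar's outside is at 6 N, as in the rack. I'll lean it a little further and then lift off.

Call:
move_arm(rows=[[0.2, 0, 0, 0, 0], [0.2, 0, 0, 0, 0], [0.2, 0, 0, 0, 0], [0.2, 0, 0, 0, 0], [0, 0, 0, 0, 0], [-0.4, 0, -0.5, 0, 0], [-1, 0, -1.5, 0, 0], [-1.5, 0, -0.5, 0, 0], [0, 0, 0, 0, 0], [0, 0, 0, 0, 0]])

```text
t: 13.45
ee_pos: [627.3, 138.0, 130.3]
orientation: [-0.465, -3.106, 0.0]
ft_force: [0.4, 0.3, -1.2]
width: 17.6
grasp_force: 30.0
```

```bash
python3 - <<'E'
from fit import *
togo([598.2,144.2,140])
c=cal("wrist");im=optics.get_image("wrist");np.savez("w5.npz",im=im,K=c[0],t=c[1],M=c[2])
print(proj("w",(598.2,144.2,52),c))
cv2.imwrite("pics/w5.png",cv2.resize(im[90:330,96:416],(800,600),interpolation=2))
E
```

```text
grasp pt [627.3 138.  149. ] tool x yaw 162.97 tilt z [-1.1e-03 -1.0e-04 -1.0e+00] q [ 0.2   0.56  1.65  0.    0.94 -1.08] t 13.45 F [ 0.4  0.3 -1.2] w 17.6 gf 30.0
shift cm [ 2.97 -0.26  0.9 ]
[255.75667547 162.21387525]
```

View pics/w5.png

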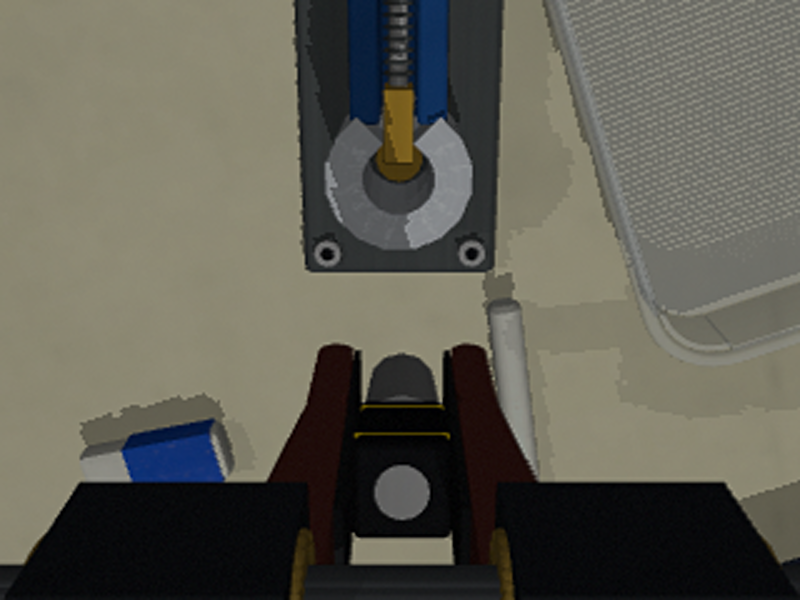

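The holder and the pin now share a centre line. The bore centre is at crop (399,177), the top disc at (402,492) and the foot edge at row 353.

```bash
python3 - <<'E'
from fit import *
d=np.load("w5.npz");c=(d["K"],d["t"],d["M"]);G=np.array([627.3,138,149])
b=ray("w",(255.6,161),52,c);print("bore",b)
q=[ray("w",(96+x/2.5,90+y/2.5),52,c) for x,y in((325,177),(473,177),(399,250))];print(q,np.linalg.norm(q[0]-q[1]))
q=[ray("w",(96+x/2.5,90+y/2.5),11,c) for x,y in((326,253),(471,252),(295,0),(502,0))];e=q[1]-q[0];print("holder yaw y",np.degrees(np.arctan2(e[1],e[0])))
y=np.radians(163);ux=np.array([np.cos(y),np.sin(y),0]);uy=np.cross([0,0,-1.],ux);print("bore rel G",(b-G)@ux,(b-G)@uy)
for L in(78,79.4,81):pinfit(c,G,163,(256.8,286.8),231.2,L)
E
```

```text
bore [597.27451562 144.36089006  52.        ]
[array([590.60871233, 123.13151068,  52.        ]), array([603.64744966, 165.68136567,  52.        ]), array([619.13573779, 137.64616663,  52.        ])] 44.50279576235916
holder yaw y 73.3764651999027
bore rel G 30.573257786114254 -2.6956526421803
lean 15.7 dx,dy [-6.5 -2. ] foot rel G -27.612351073794084 -1.973636180064461 -75.1
lean 15.6 dx,dy [-6.9 -2. ] foot rel G -28.252222682366305 -1.9717674010319808 -76.5
lean 15.4 dx,dy [-7.5 -2. ] foot rel G -28.984311918884362 -1.9696278094176334 -78.1
```

Call:
move_arm(rows=[[1.5, -0.07, 0.4, 0, 0], [2, 0, 0.5, 0, 0], [1.5, 0, 0.4, 0, 0], [0.45, 0, 0.2, 0, 0], [0, 0, 0, 0, 0], [0, 0, 0, 0, 0]])

```text
t: 14.25
ee_pos: [576.1, 153.4, 116.0]
orientation: [0.465, 3.106, 0.001]
ft_force: [0.9, -0.4, -1.0]
width: 17.7
grasp_force: 30.0
```

```bash
python3 - <<'E'
from fit import *
togo([597.3,144.3,140])
c=cal("wrist");im=optics.get_image("wrist");np.savez("w6.npz",im=im,K=c[0],t=c[1],M=c[2])
print(proj("w",(597.3,144.3,52),c))
cv2.imwrite("pics/w6.png",cv2.resize(im[150:330,136:376],(800,600),interpolation=2))
E
```

```text
grasp pt [576.1 153.4 134.7] tool x yaw 162.98 tilt z [ 1.e-03  2.e-04 -1.e+00] q [ 0.24  0.52  1.76 -0.    0.86 -1.03] t 14.25 F [ 0.9 -0.4 -1. ] w 17.7 gf 30.0
shift cm [-2.29 -0.25 -0.53]
[255.71979357 233.98753747]
```

View pics/w6.png

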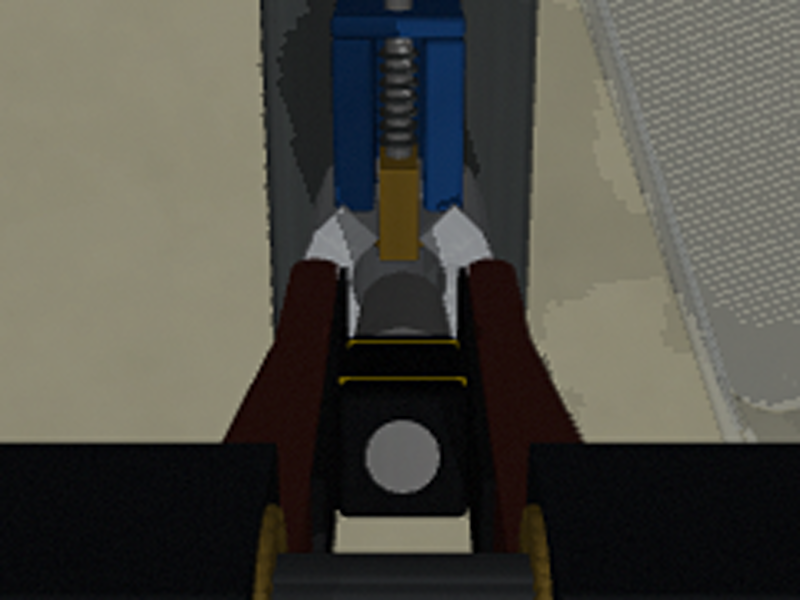

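The foot is poised just in front of the shoe's tip (399,260) and centred on it. The pin's foot arc is at about row 272.

```bash
python3 - <<'E'
from fit import *
d=np.load("w6.npz");c=(d["K"],d["t"],d["M"]);G=np.array([576.1,153.4,134.7])
s=600/180
y=np.radians(163);ux=np.array([np.cos(y),np.sin(y),0]);uy=np.cross([0,0,-1.],ux)
B=np.array([597.3,144.3,51])
f=lambda p:((p-np.array([136,150]))*s).round(1)
print("shoe tip",f(proj("w",B+4.75*ux,c)))
sh=ray("w",(136+399/s,150+260/s),51,c);print("bore x from shoe tip, ux:",(sh-4.75*ux-B)@ux,(sh-B)@uy)
t=np.radians(15.6);a=ux*np.sin(t)+np.array([0,0,np.cos(t)]);n=ux*np.cos(t)-np.array([0,0,np.sin(t)])
F=G-28.25*ux-1.97*uy+[0,0,-76.5]
print("foot->bore ux",(F-B)@ux,(F-B)@uy,F[2])
for q,h in((10,1.5),(8.5,0)):print("ring",f(proj("w",F+q*n+h*a,c)))
pinfit(c,G,163,(136+402/s,150+456/s),150+272/s)
pinfit(c,G,163,(136+402/s,150+456/s),150+240/s)
g=cv2.cvtColor(d["im"],6)
print(g[212:252,136+int(375/s)].tolist());print(g[212:252,136+int(430/s)].tolist())
E
```

```text
shoe tip [399. 259.]
bore x from shoe tip, ux: -0.24279297109115178 -0.011437643416362553
foot->bore ux -5.315756660606897 0.5340931391416496 58.19999999999999
ring [401.4 270.2]
ring [401.4 275.8]
lean 15.9 dx,dy [-6.9 -2. ] foot rel G -28.640906069566803 -2.0106568591854472 -76.4
lean 11.5 dx,dy [-5.5 -2. ] foot rel G -21.288529515525127 -2.0111706869538164 -77.8
[47, 60, 59, 59, 59, 59, 59, 58, 72, 89, 79, 34, 57, 57, 57, 59, 60, 61, 60, 60, 61, 60, 49, 40, 39, 40, 40, 40, 40, 40, 40, 41, 40, 40, 39, 37, 38, 39, 31, 1]
[43, 45, 53, 51, 57, 62, 85, 97, 98, 89, 88, 90, 91, 65, 49, 50, 49, 51, 51, 58, 57, 58, 55, 43, 42, 42, 43, 43, 43, 42, 44, 43, 43, 43, 44, 44, 44, 44, 30, 0]
```

Call:
move_arm(rows=[[0.1, -0.05, 0.2, 0, 0], [0, 0, 0.2, 0, 0], [0, 0, 0.1, 0, 0], [0, 0, 0.05, 0, 0], [0, 0, 0, 0, 0]])

```text
t: 14.92
ee_pos: [574.7, 153.3, 110.4]
orientation: [0.465, 3.106, 0.0]
ft_force: [1.3, -1.2, 0.0]
width: 17.8
grasp_force: 30.0
```

Call:
move_arm(rows=[[0, 0, 0.05, 0, 0], [0, 0, 0.05, 0, 0], [0, 0, 0, 0, 0]])

```text
t: 15.3
ee_pos: [574.9, 153.4, 109.9]
orientation: [0.464, 3.106, 0.001]
ft_force: [-0.8, -1.9, 5.8]
width: 17.5
grasp_force: 30.0
```

Call:
move_arm(rows=[[0, 0, -0.05, 0, 0], [0.1, 0, 0, 0, 0], [0.1, 0, 0, 0, 0], [0, 0, 0, 0, 0]])

```text
t: 15.8
ee_pos: [572.9, 153.9, 110.0]
orientation: [0.464, 3.106, 0.0]
ft_force: [2.7, -2.0, 4.6]
width: 17.8
grasp_force: 30.0
```

```bash
cat >> h.py <<'E'
def ft():
    o=get_obs();M=R.from_rotvec(o["orientation"]).as_matrix();print("F tool",(M.T@o["ft_force"]).round(1),"mom tool",(M.T@o["moment"]).round(3));return o,M
E
python3 - <<'E'
from fit import *
o,M=ft();togo([597.5,144.3,140])
c=cal("wrist");im=optics.get_image("wrist");np.savez("w7.npz",im=im,K=c[0],t=c[1],M=c[2])
y=np.radians(163);ux=np.array([np.cos(y),np.sin(y),0]);B=np.array([597.5,144.3,51])
hsv=cv2.cvtColor(im,cv2.COLOR_BGR2HSV)
m=((hsv[...,0]>12)&(hsv[...,0]<32)&(hsv[...,1]>120)&(hsv[...,2]>50)).astype(np.uint8)
for r in range(185,236):
    k=np.where(m[r,236:276])[0]
    if len(k):print(r,k.min()+236,k.max()+236,end="; ")
for xx in(0,2,4.75,6,8,10.75):print(xx,proj("w",B+xx*ux,c).round(1),end=" ")
E
```

```text
F tool [-3.2 -1.1 -4.5] mom tool [ 0.169 -0.832  0.   ]
grasp pt [572.9 153.9 128.7] tool x yaw 162.99 tilt z [ 1.3e-03  1.0e-04 -1.0e+00] q [ 0.24  0.52  1.77 -0.    0.84 -1.03] t 15.8 F [ 2.7 -2.   4.6] w 17.8 gf 30.0
shift cm [-2.63 -0.2  -1.13]
198 261 261; 199 251 261; 200 251 261; 201 251 261; 202 251 261; 203 251 261; 204 250 261; 205 251 261; 206 250 261; 207 250 261; 208 250 261; 209 250 261; 210 250 261; 211 250 261; 212 250 261; 213 250 261; 214 250 261; 215 250 261; 216 250 261; 217 250 261; 218 250 261; 219 250 261; 220 250 261; 221 250 261; 222 250 261; 223 250 261; 224 250 261; 225 250 261; 226 250 261; 227 250 261; 228 250 261; 229 250 262; 230 250 262; 231 251 261; 232 251 261; 0 [256.5 240.9] 2 [256.5 238.5] 4.75 [256.5 235.2] 6 [256.5 233.6] 8 [256.5 231.2] 10.75 [256.5 227.8]
```

```bash
cat >> fit.py <<'E'
def shoe(f):
    d=np.load(f);c=(d["K"],d["t"],d["M"]);im=d["im"];hsv=cv2.cvtColor(im,cv2.COLOR_BGR2HSV)
    m=((hsv[...,0]>12)&(hsv[...,0]<32)&(hsv[...,1]>120)&(hsv[...,2]>50))
    y=np.radians(163);ux=np.array([np.cos(y),np.sin(y),0]);B=np.array([597.5,144.3,51])
    p0=proj("w",B+20*ux,c);x0=int(p0[0]);rows=np.where(m[:,x0-3:x0+4].sum(1)>=5)[0];rows=rows[abs(rows-p0[1])<60]
    print(f,"shoe rows",rows.min(),rows.max(),"ux from bore axis back %.1f tip %.1f"%tuple((ray("w",(x0,r),51,c)-B)@ux for r in(rows.min()-.5,rows.max()+.5)))
E
python3 - <<'E'
from fit import *
for f in("w5.npz","w6.npz","w7.npz"):shoe(f)
E
```

```text
w5.npz shoe rows 126 161 ux from bore axis back 26.5 tip -0.4
w6.npz shoe rows 198 263 ux from bore axis back 29.2 tip -25.8
w7.npz shoe rows 202 263 ux from bore axis back 31.3 tip -19.1
```

Call:
move_arm(rows=[[0.1, 0, 0, 0, 0], [0.05, 0, 0, 0, 0], [0, 0, 0, 0, 0]])

```text
t: 16.23
ee_pos: [571.4, 154.4, 109.9]
orientation: [0.464, 3.106, 0.0]
ft_force: [3.2, -2.4, 4.5]
width: 18.3
grasp_force: 30.0
```

```bash
python3 - <<'E'
from fit import *
o,M=ft();togo([597.5,144.3,140])
c=cal("wrist");im=optics.get_image("wrist");np.savez("w8.npz",im=im,K=c[0],t=c[1],M=c[2]);shoe("w8.npz")
E
```

```text
F tool [-3.8 -1.4 -4.5] mom tool [ 0.153 -1.002 -0.042]
grasp pt [571.4 154.4 128.6] tool x yaw 162.99 tilt z [ 1.e-03  1.e-04 -1.e+00] q [ 0.24  0.52  1.78 -0.    0.84 -1.03] t 16.225 F [ 3.2 -2.4  4.5] w 18.3 gf 30.0
shift cm [-2.8  -0.2  -1.13]
w8.npz shoe rows 202 263 ux from bore axis back 33.0 tip -17.4
```

Call:
move_arm(rows=[[0.1, -0.05, 0, 0, 0], [0.0, 0, 0, 0, 0]])

```text
t: 16.52
ee_pos: [570.4, 154.4, 110.0]
orientation: [0.465, 3.106, 0.001]
ft_force: [3.8, -0.7, 5.3]
width: 17.9
grasp_force: 30.0
```

Call:
move_arm(rows=[[0.03, 0, 0.05, 0, 0], [0.0, 0, 0.05, 0, 0], [0, 0, 0, 0, 0]])

```text
t: 16.9
ee_pos: [570.4, 154.5, 109.5]
orientation: [0.464, 3.105, 0.001]
ft_force: [3.6, -0.6, 8.7]
width: 17.6
grasp_force: 30.0
```

```bash
python3 - <<'E'
from fit import *
o,M=ft();togo([597.5,144.3,140])
E
```

```text
F tool [-3.6  0.5 -8.7] mom tool [-0.057 -1.037 -0.015]
grasp pt [570.4 154.5 128.2] tool x yaw 162.99 tilt z [ 1.9e-03  5.0e-04 -1.0e+00] q [ 0.24  0.52  1.78  0.    0.84 -1.03] t 16.9 F [ 3.6 -0.6  8.7] w 17.6 gf 30.0
shift cm [-2.89 -0.18 -1.18]
```

The chamfer is riding on the shoe's top edge, so the low edge is not deep enough. I'll lift, back off, and enter deeper before pushing.

Call:
move_arm(rows=[[0, 0, -0.3, 0, 0], [-0.3, 0, 0, 0, 0], [-0.32, 0, 0, 0, 0], [0, 0, 0.2, 0, 0], [0, 0, 0.05, 0, 0], [0, 0, 0, 0, 0]])

```text
t: 17.65
ee_pos: [575.4, 152.3, 109.0]
orientation: [-0.465, -3.107, 0.0]
ft_force: [-0.6, 0.8, -0.0]
width: 17.7
grasp_force: 30.0
```

Call:
move_arm(rows=[[0, 0, 0.06, 0, 0], [0, 0, 0.0, 0, 0]])

```text
t: 17.9
ee_pos: [575.5, 152.4, 108.7]
orientation: [0.465, 3.107, 0.0]
ft_force: [-0.3, 0.3, 1.2]
width: 18.1
grasp_force: 30.0
```

```bash
python3 - <<'E'
from fit import *
o,M=ft();togo([597.5,144.3,140])
c=cal("wrist");im=optics.get_image("wrist");np.savez("w9.npz",im=im,K=c[0],t=c[1],M=c[2]);shoe("w9.npz")
g=cv2.cvtColor(im,6);x=256
print([int(v) for v in g[215:310,x+4]]);print([int(v) for v in np.load("w6.npz")["im"][215:310,x+4].mean(1)])
E
```

```text
F tool [ 0.3  0.2 -1.2] mom tool [0.117 0.073 0.01 ]
grasp pt [575.5 152.4 127.4] tool x yaw 162.99 tilt z [ 0.  0. -1.] q [ 0.24  0.53  1.77 -0.    0.84 -1.03] t 17.9 F [-0.3  0.3  1.2] w 18.1 gf 30.0
shift cm [-2.34 -0.13 -1.26]
w9.npz shoe rows 201 263 ux from bore axis back 29.7 tip -21.1
[63, 64, 64, 66, 65, 64, 63, 64, 65, 65, 65, 65, 65, 64, 63, 66, 66, 47, 48, 42, 41, 42, 42, 42, 43, 42, 43, 42, 43, 42, 43, 43, 42, 41, 50, 83, 6, 23, 23, 2, 3, 4, 2, 5, 1, 5, 2, 0, 74, 4, 1, 4, 3, 6, 10, 8, 10, 12, 12, 9, 9, 28, 105, 104, 103, 101, 103, 102, 101, 101, 101, 101, 101, 101, 101, 102, 102, 100, 101, 101, 101, 107, 55, 8, 10, 10, 9, 10, 10, 0, 73, 144, 139, 138, 137]
[56, 56, 56, 55, 55, 55, 54, 54, 55, 54, 54, 54, 55, 52, 57, 58, 59, 46, 42, 42, 42, 42, 43, 42, 43, 42, 42, 42, 43, 43, 42, 43, 42, 41, 79, 41, 1, 50, 2, 4, 3, 2, 2, 4, 5, 6, 1, 1, 47, 4, 3, 2, 4, 9, 9, 9, 11, 11, 10, 13, 8, 25, 104, 103, 101, 101, 100, 100, 100, 101, 100, 99, 99, 100, 99, 100, 100, 99, 100, 100, 101, 106, 54, 8, 11, 12, 10, 9, 10, 2, 104, 135, 132, 132, 131]
```

Call:
move_arm(rows=[[0.1, 0.04, 0, 0, 0], [0.1, 0, 0.0, 0, 0], [0, 0, 0, 0, 0]])

```text
t: 18.32
ee_pos: [574.1, 153.2, 108.6]
orientation: [0.464, 3.106, -0.0]
ft_force: [1.9, -2.4, -1.2]
width: 17.7
grasp_force: 30.0
```

```bash
python3 - <<'E'
from fit import *
o,M=ft();togo([597.5,144.3,140])
E
```

```text
F tool [-2.5 -1.8  1.2] mom tool [ 0.314 -0.605  0.032]
grasp pt [574.1 153.2 127.3] tool x yaw 162.99 tilt z [ 8.e-04 -2.e-04 -1.e+00] q [ 0.24  0.53  1.77 -0.    0.84 -1.03] t 18.325 F [ 1.9 -2.4 -1.2] w 17.7 gf 30.0
shift cm [-2.5  -0.17 -1.27]
```

Now it is a clean sideways push on the shoe with no vertical load. I'll keep pushing it back.

Call:
move_arm(rows=[[0.1, -0.04, 0, 0, 0], [0.1, 0, 0.0, 0, 0], [0.08, 0, 0, 0, 0], [0, 0, 0.05, 0, 0], [0, 0, 0.05, 0, 0], [0, 0, 0, 0, 0]])

```text
t: 19.08
ee_pos: [571.4, 153.9, 107.9]
orientation: [0.465, 3.106, 0.001]
ft_force: [3.1, -2.2, 1.7]
width: 17.7
grasp_force: 30.0
```

```bash
python3 - <<'E'
from fit import *
o,M=ft();togo([597.5,144.3,140])
c=cal("wrist");im=optics.get_image("wrist");np.savez("w10.npz",im=im,K=c[0],t=c[1],M=c[2]);shoe("w10.npz")
E
```

```text
F tool [-3.6 -1.2 -1.7] mom tool [ 0.017 -0.96  -0.012]
grasp pt [571.3 153.9 126.6] tool x yaw 162.99 tilt z [ 1.e-03  3.e-04 -1.e+00] q [ 0.24  0.53  1.78  0.    0.84 -1.03] t 19.075 F [ 3.1 -2.2  1.7] w 17.7 gf 30.0
shift cm [-2.78 -0.16 -1.34]
w10.npz shoe rows 203 263 ux from bore axis back 32.8 tip -16.4
```

Call:
move_arm(rows=[[0.06, -0.02, 0.05, 0, 0], [0.04, 0, 0.05, 0, 0], [0, 0, 0.1, 0, 0], [0, 0, 0.05, 0, 0], [0, 0, 0, 0, 0]])

```text
t: 19.75
ee_pos: [570.2, 153.9, 105.1]
orientation: [0.465, 3.106, 0.0]
ft_force: [5.1, -1.4, 3.2]
width: 17.7
grasp_force: 30.0
```

```bash
python3 - <<'E'
from fit import *
o,M=ft();togo([597.5,144.3,140])
E
```

```text
F tool [-5.3  0.1 -3.2] mom tool [-0.111 -1.33  -0.034]
grasp pt [570.2 153.9 123.8] tool x yaw 162.99 tilt z [ 7.e-04  1.e-04 -1.e+00] q [ 0.24  0.53  1.78 -0.    0.83 -1.03] t 19.75 F [ 5.1 -1.4  3.2] w 17.7 gf 30.0
shift cm [-2.89 -0.12 -1.62]
```

Call:
move_arm(rows=[[-0.2, 0, 0.05, 0, 0], [-0.2, 0, 0, 0, 0], [-0.2, 0, 0.05, 0, 0], [-0.2, 0, 0, 0, 0]])

```text
t: 20.25
ee_pos: [573.9, 152.7, 103.6]
orientation: [-0.465, -3.099, -0.0]
ft_force: [-7.8, 6.6, 12.3]
width: 18.0
grasp_force: 30.0
```

```bash
python3 - <<'E'
from fit import *
o,M=ft();togo([597.5,144.3,140])
c=cal("wrist");im=optics.get_image("wrist");np.savez("w11.npz",im=im,K=c[0],t=c[1],M=c[2]);shoe("w11.npz")
E
```

```text
F tool [  9.5   4.  -12.2] mom tool [-0.967  1.911 -0.115]
grasp pt [574.  152.7 122.3] tool x yaw 162.94 tilt z [-0.008   0.0013 -1.    ] q [ 0.24  0.54  1.77  0.    0.84 -1.04] t 20.25 F [-7.8  6.6 12.3] w 18.0 gf 30.0
shift cm [-2.48 -0.11 -1.79]
w11.npz shoe rows 201 263 ux from bore axis back 33.6 tip -15.9
```

Call:
move_arm(rows=[[0, 0.05, -0.1, 0, 0], [-0.1, 0, 0, 0, 0], [0, 0, 0, 0, 0]])

```text
t: 20.68
ee_pos: [574.5, 152.6, 103.8]
orientation: [-0.464, -3.098, 0.001]
ft_force: [-5.1, 5.7, 4.4]
width: 17.5
grasp_force: 30.0
```

```bash
python3 - <<'E'
from fit import *
o,M=ft();togo([597.5,144.3,140])
E
```

```text
F tool [ 6.6  3.9 -4.4] mom tool [-0.872  1.524 -0.116]
grasp pt [574.7 152.5 122.5] tool x yaw 162.95 tilt z [-8.9e-03  6.0e-04 -1.0e+00] q [ 0.24  0.54  1.77  0.    0.85 -1.04] t 20.675 F [-5.1  5.7  4.4] w 17.5 gf 30.0
shift cm [-2.41 -0.12 -1.77]
```

Call:
move_arm(rows=[[-0.2, 0.1, 0, 0, 0], [-0.2, 0, 0, 0, 0], [0, 0, 0, 0, 0]])

```text
t: 21.05
ee_pos: [578.2, 151.8, 103.9]
orientation: [-0.464, -3.097, 0.003]
ft_force: [-7.4, 3.7, 8.2]
width: 18.1
grasp_force: 30.0
```

```bash
python3 - <<'E'
from fit import *
o,M=ft();togo([597.5,144.3,140])
E
```

```text
F tool [ 8.3  1.4 -8.1] mom tool [-0.189  1.698 -0.006]
grasp pt [578.4 151.8 122.6] tool x yaw 162.95 tilt z [-9.9e-03 -3.0e-04 -1.0e+00] q [ 0.24  0.54  1.76  0.    0.85 -1.04] t 21.05 F [-7.4  3.7  8.2] w 18.1 gf 30.0
shift cm [-2.03 -0.17 -1.76]
```

Call:
move_arm(rows=[[-0.2, 0.05, -0.03, 0, 0], [-0.2, 0, -0.03, 0, 0], [-0.2, 0, -0.03, 0, 0], [0, 0, 0, 0, 0]])

```text
t: 21.55
ee_pos: [583.6, 150.3, 104.3]
orientation: [-0.464, -3.096, 0.004]
ft_force: [-7.7, 2.5, 6.2]
width: 18.0
grasp_force: 30.4
```

```bash
python3 - <<'E'
from fit import *
o,M=ft();togo([597.5,144.3,140])
c=cal("wrist");im=optics.get_image("wrist");np.savez("w12.npz",im=im,K=c[0],t=c[1],M=c[2]);shoe("w12.npz")
E
```

```text
F tool [ 8.2  0.1 -6.1] mom tool [-0.051  1.662 -0.049]
grasp pt [583.8 150.3 123. ] tool x yaw 162.95 tilt z [-1.100e-02 -6.000e-04 -9.999e-01] q [ 0.23  0.55  1.75  0.    0.86 -1.04] t 21.55 F [-7.7  2.5  6.2] w 18.0 gf 30.4
shift cm [-1.46 -0.18 -1.71]
w12.npz shoe rows 188 261 ux from bore axis back 32.9 tip -24.5
```

Call:
move_arm(rows=[[-0.2, 0, -0.02, 0, 0], [-0.2, 0, -0.02, 0, 0], [-0.15, 0, -0.02, 0, 0], [0, 0, 0, 0, 0]])

```text
t: 22.1
ee_pos: [588.8, 148.8, 104.8]
orientation: [-0.464, -3.096, 0.003]
ft_force: [-6.5, 2.3, 4.1]
width: 17.8
grasp_force: 30.2
```

```bash
python3 - <<'E'
from fit import *
o,M=ft();togo([597.5,144.3,140])
c=cal("wrist");im=optics.get_image("wrist");np.savez("w13.npz",im=im,K=c[0],t=c[1],M=c[2]);shoe("w13.npz")
for f in("w12.npz","w13.npz"):
    g=cv2.cvtColor(np.load(f)["im"],6);print([int(v) for v in g[215:320,260]])
    # bright disc on top of the pin
    m=(g>85).astype(np.uint8);m[:265]=0;m[:,:225]=0;m[:,290:]=0
    n,l,st,ce=cv2.connectedComponentsWithStats(m)
    for i in range(1,n):
        if st[i,4]>60:print(st[i],ce[i].round(1))
E
```

```text
F tool [ 7.   0.3 -4. ] mom tool [-0.134  1.608  0.002]
grasp pt [589.  148.8 123.5] tool x yaw 162.95 tilt z [-1.120e-02 -6.000e-04 -9.999e-01] q [ 0.23  0.55  1.73  0.    0.86 -1.05] t 22.1 F [-6.5  2.3  4.1] w 17.8 gf 30.2
shift cm [-0.92 -0.19 -1.66]
w13.npz shoe rows 180 242 ux from bore axis back 33.1 tip -14.5
[66, 65, 65, 64, 62, 46, 46, 46, 47, 47, 47, 47, 46, 46, 47, 47, 47, 47, 46, 47, 47, 46, 47, 46, 47, 46, 53, 77, 21, 0, 24, 45, 2, 1, 0, 5, 3, 5, 5, 4, 1, 3, 6, 4, 1, 7, 63, 3, 4, 3, 2, 5, 5, 10, 14, 9, 12, 10, 11, 6, 29, 108, 107, 104, 103, 103, 104, 104, 104, 104, 104, 104, 104, 104, 103, 104, 104, 104, 104, 108, 59, 10, 10, 12, 12, 13, 9, 0, 148, 140, 138, 138, 138, 137, 138, 137, 138, 137, 138, 141, 110, 20, 19, 23, 23]
[246 275  22  21 355] [256.4 285.2]
[236 302  41  14 522] [256.4 309. ]
[ 226  350   61   34 1973] [256.4 366.8]
[50, 50, 49, 48, 50, 49, 48, 48, 49, 48, 49, 50, 48, 48, 49, 48, 49, 49, 49, 49, 49, 48, 52, 73, 57, 0, 1, 51, 24, 2, 5, 4, 3, 4, 5, 4, 4, 5, 3, 5, 2, 3, 2, 2, 20, 64, 5, 2, 1, 5, 6, 3, 8, 10, 10, 11, 14, 11, 10, 3, 92, 109, 106, 107, 105, 105, 106, 105, 105, 105, 105, 107, 106, 106, 106, 106, 106, 107, 109, 85, 13, 13, 13, 12, 11, 6, 35, 145, 140, 137, 138, 138, 138, 138, 138, 136, 136, 136, 136, 139, 108, 21, 19, 22, 24]
[246 275  22  20 344] [256.5 284.5]
[236 301  41  15 561] [256.4 308.5]
[ 226  350   61   34 1976] [256.4 366.8]
```

```bash
cat >> fit.py <<'E'
def lean(f,G,rb,rd,L=79.4,yaw=163):
    d=np.load(f);c=(d["K"],d["t"],d["M"]);y=np.radians(yaw);ux=np.array([np.cos(y),np.sin(y),0]);Z=np.array([0,0,1.])
    def q(v):
        t,dx=v;a=ux*np.sin(t)+Z*np.cos(t);n=ux*np.cos(t)-Z*np.sin(t);A=np.array(G)+dx*ux
        return [proj("w",A+(60-L)*a+9*n,c)[1]-rb,proj("w",A+(96-L)*a,c)[1]-rd]
    v=fsolve(q,[.1,0]);print(f,"lean",np.degrees(v[0]).round(1),"dx",v[1].round(1))
E
python3 - <<'E'
from fit import *
lean("w6.npz",[576.1,153.4,134.7],250.8,286.8)
lean("w12.npz",[583.8,150.3,123],243.5,285.2)
lean("w13.npz",[589,148.8,123.5],239.5,284.5)
E
```

```text
w6.npz lean 16.7 dx -7.2
w12.npz lean 10.4 dx -4.6
w13.npz lean 7.1 dx -3.1
```

Call:
move_arm(rows=[[-0.2, 0, -0.01, 0, 0], [-0.2, 0, -0.01, 0, 0], [-0.2, 0, 0, 0, 0], [-0.2, 0, 0, 0, 0], [0, 0, 0, 0, 0]])

```text
t: 22.78
ee_pos: [596.5, 146.5, 104.8]
orientation: [-0.464, -3.096, 0.003]
ft_force: [-7.6, 2.3, 3.1]
width: 18.0
grasp_force: 30.0
```

```bash
cat > st.py <<'E'
from fit import *
import sys
f=sys.argv[1];o,M=ft();togo([597.5,144.3,140]);G=o["ee_pos"]-18.7*M[:,2]
c=cal("wrist");im=optics.get_image("wrist");np.savez(f,im=im,K=c[0],t=c[1],M=c[2])
g=cv2.cvtColor(im,6).astype(int);col=g[215:320,260]
b=next(i for i in range(5,60) if col[i]<30)
m=(g>85).astype(np.uint8);m[:265]=0;m[:,:225]=0;m[:,290:]=0
n,l,s,ce=cv2.connectedComponentsWithStats(m);k=[i for i in range(1,n) if 200<s[i,4]<450 and s[i,2]<26]
print(b+215,[ce[i].round(1) for i in k],col[b-4:b+4]);
lean(f,G,b+215-(1-(col[b]/75)) ,ce[k[0]][1])
E
python3 st.py w14.npz
```

```text
F tool [ 7.9 -0.1 -3. ] mom tool [-0.181  1.62   0.022]
grasp pt [596.7 146.5 123.5] tool x yaw 162.95 tilt z [-1.130e-02 -5.000e-04 -9.999e-01] q [ 0.22  0.56  1.72  0.    0.87 -1.05] t 22.775 F [-7.6  2.3  3.1] w 18.0 gf 30.0
shift cm [-0.12 -0.19 -1.65]
234 [array([256.5, 283.2])] [51 50 64 73 20  1  1 27]
w14.npz lean 1.8 dx -0.9
```

Call:
move_arm(rows=[[-0.15, 0, 0, 0, 0], [0, 0, 0, 0, 0], [0.2, 0, 0, 0, 0], [0, 0, 0, 0, 0]])

```text
t: 23.32
ee_pos: [597.6, 146.2, 104.9]
orientation: [-0.464, -3.1, 0.003]
ft_force: [-6.5, 0.6, -4.7]
width: 17.5
grasp_force: 30.0
```

```bash
python3 st.py w15.npz
```

```text
F tool [ 6.3 -1.3  4.7] mom tool [0.122 1.44  0.034]
grasp pt [597.7 146.2 123.6] tool x yaw 162.98 tilt z [-0.0076 -0.001  -1.    ] q [ 0.22  0.56  1.72  0.    0.87 -1.05] t 23.325 F [-6.5  0.6 -4.7] w 17.5 gf 30.0
shift cm [-0.02 -0.19 -1.64]
233 [array([256.4, 283.1])] [52 51 65 73 21  1  1  7]
w15.npz lean 1.1 dx -0.5
```

Call:
move_arm(rows=[[0.15, -0.05, 0, 0, 0], [0.05, 0, 0.1, 0, 0], [0, 0, 0.1, 0, 0], [0, 0, 0, 0, 0]])

```text
t: 23.88
ee_pos: [597.7, 146.1, 104.8]
orientation: [-0.465, -3.104, 0.002]
ft_force: [-6.7, -1.1, 1.8]
width: 17.9
grasp_force: 30.0
```

```bash
python3 st.py w16.npz
```

```text
F tool [ 6.1 -3.  -1.8] mom tool [ 0.624  1.504 -0.   ]
grasp pt [597.8 146.2 123.5] tool x yaw 162.98 tilt z [-3.1e-03 -7.0e-04 -1.0e+00] q [ 0.22  0.56  1.72 -0.    0.86 -1.05] t 23.875 F [-6.7 -1.1  1.8] w 17.9 gf 30.0
shift cm [-0.03 -0.19 -1.65]
233 [array([256.5, 283. ])] [52 50 66 74  5  4  1 28]
w16.npz lean 1.2 dx -0.4
```

Call:
move_arm(rows=[[0.1, -0.08, 0.1, 0, 0], [0, 0, 0.1, 0, 0], [0, 0, 0, 0, 0]])

```text
t: 24.3
ee_pos: [597.6, 146.2, 103.8]
orientation: [-0.465, -3.106, -0.0]
ft_force: [-6.9, 1.4, 6.3]
width: 17.9
grasp_force: 30.0
```

```bash
python3 st.py w17.npz
```

```text
F tool [ 7.  -0.7 -6.3] mom tool [0.301 1.502 0.01 ]
grasp pt [597.6 146.2 122.5] tool x yaw 162.97 tilt z [-6.e-04  2.e-04 -1.e+00] q [ 0.22  0.56  1.72  0.    0.86 -1.05] t 24.3 F [-6.9  1.4  6.3] w 17.9 gf 30.0
shift cm [-0.04 -0.18 -1.75]
233 [array([256.5, 283. ])] [51 51 65 74  8  2  3 24]
w17.npz lean 1.3 dx -0.5
```

Call:
move_arm(rows=[[0.12, 0, 0.1, 0, 0], [0, 0, 0.1, 0, 0], [0, 0, 0.1, 0, 0], [0, 0, 0, 0, 0]])

```text
t: 24.85
ee_pos: [597.4, 146.4, 101.0]
orientation: [0.465, 3.106, 0.0]
ft_force: [-4.8, -1.3, 5.5]
width: 17.6
grasp_force: 30.0
```

```bash
python3 st.py w18.npz
```

```text
F tool [ 4.2 -2.6 -5.6] mom tool [0.45  0.939 0.009]
grasp pt [597.3 146.4 119.7] tool x yaw 162.98 tilt z [ 1.3e-03  1.0e-04 -1.0e+00] q [ 0.22  0.56  1.73 -0.    0.85 -1.05] t 24.85 F [-4.8 -1.3  5.5] w 17.6 gf 30.0
shift cm [-0.08 -0.19 -2.03]
233 [array([256.5, 283. ])] [52 51 65 74  8  1  4 20]
w18.npz lean 1.4 dx -0.5
```

Call:
move_arm(rows=[[0.05, -0.04, 0.1, 0, 0], [0, 0, 0.15, 0, 0], [0, 0, 0.15, 0, 0], [0, 0, 0.15, 0, 0], [0, 0, 0.15, 0, 0], [0, 0, 0.1, 0, 0], [0, 0, 0, 0, 0]])

```text
t: 25.78
ee_pos: [597.2, 146.3, 93.1]
orientation: [0.465, 3.105, 0.001]
ft_force: [-2.9, 0.1, 5.5]
width: 18.0
grasp_force: 30.0
```

```bash
python3 st.py w19.npz
```

```text
F tool [ 2.8 -0.7 -5.5] mom tool [ 0.181  0.705 -0.021]
grasp pt [597.2 146.3 111.8] tool x yaw 162.98 tilt z [ 2.4e-03  4.0e-04 -1.0e+00] q [ 0.22  0.57  1.73 -0.    0.83 -1.05] t 25.775 F [-2.9  0.1  5.5] w 18.0 gf 30.0
shift cm [-0.09 -0.18 -2.82]
233 [array([256.5, 283. ])] [54 52 66 75  4  2  0 23]
w19.npz lean 1.4 dx -0.5
```

Call:
move_arm(rows=[[0.03, 0, 0.1, 0, 0], [0, 0, 0.1, 0, 0], [0, 0, 0.1, 0, 0], [0, 0, 0, 0, 0]])

```text
t: 26.32
ee_pos: [597.2, 146.3, 89.9]
orientation: [0.464, 3.104, 0.001]
ft_force: [-2.1, -0.1, 3.8]
width: 17.9
grasp_force: 30.0
```

Call:
move_arm(rows=[[0, 0, 0.08, 0, 0], [0, 0, 0.08, 0, 0], [0, 0, 0, 0, 0]])

```text
t: 26.7
ee_pos: [596.9, 146.3, 87.4]
orientation: [0.464, 3.105, 0.001]
ft_force: [3.8, -0.6, 1.8]
width: 18.1
grasp_force: 30.0
```

Call:
move_arm(rows=[[0, 0, 0.08, 0, 0], [0, 0, 0.08, 0, 0], [0, 0, 0, 0, 0]])

```text
t: 27.08
ee_pos: [596.3, 146.4, 85.6]
orientation: [0.465, 3.106, 0.001]
ft_force: [5.8, -0.8, 0.4]
width: 18.2
grasp_force: 30.0
```

Call:
move_arm(rows=[[0, 0, 0.08, 0, 0], [0, 0, 0.08, 0, 0], [0, 0, 0, 0, 0]])

```text
t: 27.45
ee_pos: [595.9, 146.3, 83.9]
orientation: [0.465, 3.107, 0.0]
ft_force: [4.8, -0.9, -0.8]
width: 18.2
grasp_force: 30.0
```

```bash
python3 st.py w20.npz
```

```text
F tool [-4.8  0.5  0.8] mom tool [-0.101 -0.97   0.09 ]
grasp pt [595.9 146.3 102.6] tool x yaw 162.98 tilt z [ 1.e-04 -0.e+00 -1.e+00] q [ 0.22  0.59  1.73 -0.    0.82 -1.05] t 27.45 F [ 4.8 -0.9 -0.8] w 18.2 gf 30.0
shift cm [-0.22 -0.14 -3.74]
233 [array([256.4, 283.1])] [53 52 66 76 21  3  4  9]
w20.npz lean 1.5 dx -0.5
```

Call:
move_arm(rows=[[-0.08, 0, 0.05, 0, 0], [0, 0, 0.05, 0, 0], [0, 0, 0.05, 0, 0], [0, 0, 0, 0, 0]])

```text
t: 28.0
ee_pos: [596.5, 146.0, 82.4]
orientation: [-0.465, -3.107, 0.0]
ft_force: [4.5, -2.2, 0.9]
width: 17.7
grasp_force: 30.0
```

Call:
move_arm(rows=[[0, 0, 0.08, 0, 0], [0, 0, 0.08, 0, 0], [0, 0, 0, 0, 0]])

```text
t: 28.38
ee_pos: [596.6, 146.0, 80.8]
orientation: [0.465, 3.107, -0.0]
ft_force: [4.7, -1.0, -0.3]
width: 18.0
grasp_force: 30.0
```

Call:
move_arm(rows=[[0, 0, 0.08, 0, 0], [0, 0, 0.08, 0, 0], [0, 0, 0, 0, 0]])

```text
t: 28.75
ee_pos: [596.7, 146.1, 80.6]
orientation: [0.465, 3.107, 0.0]
ft_force: [1.1, -2.3, 13.5]
width: 18.1
grasp_force: 30.0
```

A sharp rise to 13.5 N at z 80.6: the pin is on the stop. I'll ease off a touch and let go.

Call:
move_arm(rows=[[0, 0, -0.03, 0, 0]])

```text
t: 28.88
ee_pos: [596.7, 146.0, 80.7]
orientation: [0.465, 3.107, 0.0]
ft_force: [2.2, -0.8, 8.7]
width: 17.7
grasp_force: 30.0
```

Call:
move_arm(rows=[[0, 0, 0, 0, 45], [0, 0, 0, 0, 45], [0, 0, 0, 0, 45], [0, 0, 0, 0, 45]])

```text
t: 29.38
ee_pos: [596.1, 146.0, 79.2]
orientation: [-0.465, -3.106, 0.0]
ft_force: [0.5, 0.4, 0.4]
width: 39.7
grasp_force: 0.0
```

Call:
move_arm(rows=[[0, 0, -0.5, 0, 45], [0, 0, -2, 0, 45], [0, 0, -3, 0, 45], [0, 0, -4, 0, 45], [0, 0, -3, 0, 45], [-3, 0, 0, 0, 45], [-3, 0, 0, 0, 45], [0, 0, 0, 0, 45]])

```text
t: 30.38
ee_pos: [655.5, 128.0, 206.1]
orientation: [0.466, 3.104, 0.001]
ft_force: [-0.1, -0.0, 0.3]
width: 39.7
grasp_force: 0.0
```

```bash
python3 - <<'E'
from h import *
o,M=ft();print(o["t"],o["ee_pos"],o["width"])
B=np.array([597.5,144.3,0])
C={n:cal(n) for n in("top","scene","wrist")};im={n:optics.get_image(n) for n in C}
for n in C:
    p=proj(n,B+[0,0,116],C[n]);x,y=p.astype(int);g=cv2.cvtColor(im[n],6)[max(y-25,0):y+25,max(x-25,0):x+25]
    print(n,"pred upright top",p.round(1),"pred foot of grip z80",proj(n,B+[0,0,80],C[n]).round(1))
    for l in("pin_grip","pin_foot"):
        for d in spotter.find_in(n,l)[:2]:print("  ",l,np.round(d["point"],1),round(d["conf"],2))
    m=(g>85).astype(np.uint8);k,l,s,ce=cv2.connectedComponentsWithStats(m)
    print("  bright",[(s[i,4],(ce[i]+[max(x-25,0),max(y-25,0)]).round(1).tolist()) for i in range(1,k) if s[i,4]>8])
np.savez("w21.npz",im=im["wrist"],K=C["wrist"][0],t=C["wrist"][1],M=C["wrist"][2])
for n in im:cv2.imwrite(f"pics/{n}_end.png",im[n])
E
```

```text
F tool [ 0.1 -0.1 -0.3] mom tool [-0.034  0.025  0.033]
30.375 [655.53006846 127.99424158 206.14762122] 39.668869776611395
top pred upright top [183.  191.1] pred foot of grip z80 [186.2 194.2]
   pin_foot [182.5 191.9] 0.41
  bright [(np.int32(57), [162.6, 169.8]), (np.int32(398), [194.0, 175.6]), (np.int32(12), [181.5, 190.5]), (np.int32(83), [191.8, 195.7]), (np.int32(222), [171.0, 201.4]), (np.int32(69), [203.9, 209.6])]
scene pred upright top [173.3 155. ] pred foot of grip z80 [175.4 166.3]
   pin_grip [176.3 160.9] 0.63
   pin_foot [174.5 163.5] 0.78
  bright [(np.int32(2177), [171.9, 152.6]), (np.int32(11), [173.5, 154.4])]
wrist pred upright top [257.1 118.9] pred foot of grip z80 [256.9 114.9]
   pin_grip [256.3 122.2] 0.74
   pin_foot [258.6 122. ] 0.67
  bright [(np.int32(815), [257.2, 115.2]), (np.int32(130), [256.6, 123.9])]
```

```bash
python3 -c "
from h import *
print(close_job())"
```

```text
the job is handed in; nothing more can be done
None
```

The pin is in the holder's bore on its stop: I felt the push rise sharply to about 13 N, then let go. Final camera readings put it upright to within about a degree, and I handed the job in at about 30 s; I didn't check the tape, eraser and marker at the end.

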